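# Load the standard jars, slide the carrier to the reader and clamp it

### The arm

A 6-joint arm with a two-finger parallel gripper is mounted at the origin on the work surface. World frame = base frame: x ahead of the robot, y to its left, z up, the work surface at z = 0. Lengths are in mm, angles in degrees, forces in N, time in s.
With the tool pointing down it reaches from about 275 to 750 mm from the base axis. Payload 10.2 kg.
Tool frame: the origin (TCP) lies at the very end of the fingers, on their centre line; the grasp point (between the pads) lies 19 mm behind it; z points along the fingers, y is the line along which they close (so a half turn about z gives the same grasp; the last joint's range is limited). The gripper opens to 88 mm and grips with 3 to 60 N. Pads are 18 mm wide; open, the fingers measure 123 mm over their backs; the gripper's body (75 mm by 187 mm) begins 45 mm behind the grasp point.
Start: joints at [-76.284, 17.928, 85.812, -0, 76.261, -12.8], TCP at [234.378, -469.785, 238.72] pointing down, gripper open.
Joint ranges: [-168.41, 168.41], [-55.51, 124.54], [10.69, 146.95], [-70.63, 250.63], [1, 178], [-165.06, 165.06]. Speed limits (degrees/s): [136.94, 136.94, 172.46, 180, 180, 180].

### API

Orientations are given as a 3x3 rotation matrix whose columns are the frame's x, y, z axes.
In Python, from plant import env, camera, camera_info gives the robot as it stands. The module is installed in compiled form; this text tells all that it offers. Calls block until the motion is done:
- env.goto(position, orientation): joint-space move of the TCP to a pose.
- env.servo_line(position, vel=150, rot=None): straight line of the TCP; rot=None keeps the orientation; vel is the mean speed in mm/s.
- env.move_joints(angles): joint-space move.
- env.command_gripper(opening): finger opening in mm; the grip force is fixed at half the most; returns when the fingers have stopped.
- env.hold(seconds).
- env.inverse_kinematics(position, orientation): joint angles nearest the present ones, or None.
- camera(name): name is "side" or "top"; returns the picture (420x560x3 uint8, red, green, blue); there is no depth.
- camera_info(name): a dict with "camera_matrix" (3x3 intrinsics, pixels), "extrinsics" (4x4, takes a point from camera to world coordinates). Camera axes: x right, y down, z forward; pixel columns grow to the right and rows downward; lengths in mm; the calibration is good to about 2 mm. A picture is of the moment at which its call begins. camera_info takes no time and is no camera call.
A pose or a line that the arm cannot do raises env.IKError and nothing moves.
- env.close_job(): hands the job in; it is judged then, once.
Readings, each from a call of its own:
- env.read_time(): time.
- env.read_joints(): joint angles.
- env.read_joint_velocities(): joint speeds.
- env.read_joint_efforts(): joint torques, N m.
- env.read_position(): TCP position.
- env.read_orientation(): TCP orientation.
- env.read_force(): force on the tool from outside, world axes, zero at the start.
- env.read_ft_torque(): the same for the moment, N m.
- env.read_gripper_width(): finger opening in mm.
- env.read_grip_force(): force on a finger pad.
Only numpy, scipy, OpenCV 4.12 (cv2) and the standard library are available. Lean on these libraries where they do the work, as an engineer would, in place of code of your own. Each camera call takes 0.05 s, during which the arm holds its last target. There are 200 camera calls.

### The job

Stand every standard jar on the bench (38 mm wide, 30 mm tall) upright in a pocket of the rail carrier, and stand the wrong-size jars that were left in the carrier upright in the white return tray; leave the wrong-size jars on the bench, and the other things, where they are. Keep the clamp lever tight while you do that; only when the carrier is correctly loaded swing the lever fully open, slide the carrier along the rail until its middle is level with the reader's pointer, and swing the lever fully tight again. Never push the carrier along while the clamp is tight.

Things in the scene. Friction and masses are not known exactly. Their poses are not given: they have to be found in the camera images.
- jar1: a standard jar (the correct size); stands on the bench at the start, may be absent: upright squat amber glass jar with a flush white lid, straight-sided, 38 mm diameter, 30 mm tall overall; origin at the centre of its underside, z up its axis
- jar2: a standard jar (the correct size); stands on the bench at the start, may be absent: upright squat amber glass jar with a flush white lid, straight-sided, 38 mm diameter, 30 mm tall overall; origin at the centre of its underside, z up its axis
- jar3: a standard jar (the correct size); stands on the bench at the start, may be absent: upright squat amber glass jar with a flush white lid, straight-sided, 38 mm diameter, 30 mm tall overall; origin at the centre of its underside, z up its axis
- jar4: a standard jar (the correct size); stands on the bench at the start, may be absent: upright squat amber glass jar with a flush white lid, straight-sided, 38 mm diameter, 30 mm tall overall; origin at the centre of its underside, z up its axis
- jar5: a standard jar (the correct size); stands on the bench at the start, may be absent: upright squat amber glass jar with a flush white lid, straight-sided, 38 mm diameter, 30 mm tall overall; origin at the centre of its underside, z up its axis
- slim_a: a slim wrong-size jar left in a pocket of the carrier, may be absent: upright squat amber glass jar with a flush white lid, straight-sided, 28 mm diameter, 30 mm tall overall; origin at the centre of its underside, z up its axis
- tall_a: a tall wrong-size jar left in a pocket of the carrier, may be absent: upright squat amber glass jar with a flush white lid, straight-sided, 38 mm diameter, 46 mm tall overall; origin at the centre of its underside, z up its axis
- slim_b: a slim wrong-size jar on the bench: upright squat amber glass jar with a flush white lid, straight-sided, 28 mm diameter, 30 mm tall overall; origin at the centre of its underside, z up its axis
- tall_b: a tall wrong-size jar on the bench: upright squat amber glass jar with a flush white lid, straight-sided, 38 mm diameter, 46 mm tall overall; origin at the centre of its underside, z up its axis
- wide_b: a wide wrong-size jar on the bench, too wide for the pockets: upright squat amber glass jar with a flush white lid, straight-sided, 52 mm diameter, 30 mm tall overall; origin at the centre of its underside, z up its axis
- carrier_mid (a point): middle of the aluminium carrier at pocket-floor height (26 mm above the bench); y along the rail, x across it away from the robot, z up. Carrier 54 mm wide (x), 254 mm long (y); one row of five square pockets, 46 mm inside, centred at y = -100, -50, 0, 50, 100 mm; walls 4 mm thick, 14 mm above the pocket floor. Black index lines on both long walls mark y = 0
- carrier_knob (a point): centre of the top of the carrier's grey upright grip block, 16 mm (x) by 14 mm (y), 36 mm tall, at x = -55, y = 25 mm from carrier_mid; its top is 34 mm above the pocket floor (60 mm above the bench). Axes as carrier_mid. Pinch it along y to slide the carrier
- carrier (a joint): travel of the carrier along the rail in m, 0 at its parking stop where it starts, growing towards +y of carrier_mid up to 0.22; stays where it is left, slides with about 3 N
- reader_mark (a point): tip of the red pointer on the reader's front, 32 mm above the bench; axes as carrier_mid. The carrier is at the mark when carrier_mid has the same y in this frame. The reader is a fixed white box beyond the rail, 100 mm (x) by 140 mm (y), 76 mm tall, its front face 18 mm beyond the tip
- clamp (a joint): angle of the rail's steel clamp lever in rad: 0 to 0.06 tight (start), 1.2 fully released; it stays where it is left and takes about 0.1 N m. Limits 0 and 1.2
- clamp_pivot (a point): on the vertical axis of the clamp lever, 42 mm above the bench; axes of the rail (as carrier_mid). At 0 the lever points along -x of this frame (towards the robot), and as the value grows it swings counterclockwise seen from above, towards -y
- clamp_grip (a point): point on the lever arm 60 mm from its axis, 44 mm above the bench, at mid height of the arm; its -x axis points outward along the arm, y across it, turning with it. The arm is a bar 12 mm wide and 12 mm high that ends 80 mm from the axis; nothing lies under its outer half down to the bench
- tray: fixed white return tray, 130 by 130 mm outside, 16 mm tall, walls and floor 4 to 5 mm thick; origin at the centre of its underside
- beaker: bystander: clear beaker, 66 mm wide, 75 mm tall, origin under its centre
- wash_bottle: bystander: white wash bottle with a red cap, 60 mm wide, 140 mm tall, origin under its centre
- spoon: bystander: steel sampling spoon lying flat, 170 mm long
- balance: bystander: fixed white balance, 180 by 160 mm, 44 mm tall, origin under its centre
Not all that is in view belongs to the job. Leave any green or purple look-alike of the jar4 alone.

How it is judged (in metres and radians):
On the way, in this order (a step that is already met when the one before it is completed fails the run):
1. all standard jars stand in the carrier and the wrong-size ones from it in the tray, with the clamp tight (x of jar1 in the frame of carrier_mid between -0.012 and 0.012 m and y of jar1 in the frame of carrier_mid between -0.125 and 0.125 m and z of jar1 in the frame of carrier_mid between -0.004 and 0.004 m and angle between each of jar1, jar2, jar3, jar4, jar5, slim_a, tall_a's own z axis and vertical below 0.15 rad and x of jar2 in the frame of carrier_mid between -0.012 and 0.012 m and y of jar2 in the frame of carrier_mid between -0.125 and 0.125 m and z of jar2 in the frame of carrier_mid between -0.004 and 0.004 m and x of jar3 in the frame of carrier_mid between -0.012 and 0.012 m and y of jar3 in the frame of carrier_mid between -0.125 and 0.125 m and z of jar3 in the frame of carrier_mid between -0.004 and 0.004 m and x of jar4 in the frame of carrier_mid between -0.012 and 0.012 m and y of jar4 in the frame of carrier_mid between -0.125 and 0.125 m and z of jar4 in the frame of carrier_mid between -0.004 and 0.004 m and x of jar5 in the frame of carrier_mid between -0.012 and 0.012 m and y of jar5 in the frame of carrier_mid between -0.125 and 0.125 m and z of jar5 in the frame of carrier_mid between -0.004 and 0.004 m and x of slim_a in the frame of tray between -0.062 and 0.062 m and y of slim_a in the frame of tray between -0.062 and 0.062 m and z of slim_a in the frame of tray between -0.002 and 0.01 m and x of tall_a in the frame of tray between -0.062 and 0.062 m and y of tall_a in the frame of tray between -0.062 and 0.062 m and z of tall_a in the frame of tray between -0.002 and 0.01 m and value of joint clamp below 0.12 rad), for 0.2 s.
2. the clamp lever is swung open (value of joint clamp above 0.95 rad), for 0.2 s.
3. the carrier is at the reader's mark with the clamp open (y of carrier_mid in the frame of reader_mark between -0.005 and 0.005 m and velocity of joint carrier between -0.01 and 0.01 m/s and value of joint clamp above 0.95 rad), for 0.2 s.
4. the clamp lever is tight again (value of joint clamp below 0.12 rad), for 0.2 s.
At the end, for the whole second after the job is handed in: Standard jars upright (0.15 rad) on pocket floors; the carrier's wrong-size jars upright in the tray; those on the bench upright, within 5 cm of their start; carrier middle within 5 mm of the pointer along the rail; lever below 0.12 rad; all at rest (all of step 1 and linear speed of each of jar1, jar2, jar3, jar4, jar5, slim_a, tall_a below 0.02 m/s and y of carrier_mid in the frame of reader_mark between -0.005 and 0.005 m and velocity of joint carrier between -0.01 and 0.01 m/s and distance of each of slim_b, tall_b, wide_b from where it was at the start of the episode below 0.05 m and angle between each of slim_b, tall_b, wide_b's own z axis and vertical below 0.15 rad); the robot touches nothing.
It fails at once if the beaker is moved more than 5 cm (distance of beaker from where it was at the start of the episode above 0.05 m).
It fails at once if the wash bottle is moved more than 5 cm (distance of wash_bottle from where it was at the start of the episode above 0.05 m).
It fails at once if the spoon is moved more than 5 cm (distance of spoon from where it was at the start of the episode above 0.05 m).
It fails at once if the carrier has been pushed out of its parking place (by over 15 mm) to somewhere over 30 mm off the mark, with the clamp tight (value of joint clamp below 0.3 rad and value of joint carrier above 0.015 m and not (y of carrier_mid in the frame of reader_mark between -0.03 and 0.03 m)).
Of slim_a, tall_a only 1 to 2 are there at a start; the rules pass over those that are not, and their reading is None.
Of jar1, jar2, jar3, jar4, jar5 only 3 to 5 are there at a start; the rules pass over those that are not, and their reading is None.
At some moment in a run one of jar1, jar2, jar3, jar4, jar5 may be knocked a few centimetres aside while the robot is not near it.
It also fails if it takes over 210 s, if anything falls off the work surface, if the arm or the gripper's body presses on something with over 40 N, if the wrist force passes 120 N, or if a joint passes its speed limit or range.

## Working session

There is one attempt and no reset: what is moved stays moved. The work goes in short steps, each a Python script; the robot and the scene stay as the last script left them, time stands still between calls to the robot, and variables do not carry over. Pictures are saved under pics/ and viewed, at most 14 in all, crops included, and the job is handed in when it is done.

```bash
mkdir -p pics; python3 - <<'E'
from plant import env, camera, camera_info
import cv2,numpy as np
for n in("top","side"):
    im=camera(n); cv2.imwrite(f"pics/{n}0.png",cv2.resize(im[...,::-1],(800,600),interpolation=cv2.INTER_CUBIC)); np.save(f"{n}0.npy",im)
    i=camera_info(n); print(n,np.round(i["camera_matrix"],1).tolist(),np.round(i["extrinsics"],3).tolist())
print(env.read_time())
E
```

```text
top [[392.9, 0.0, 278.8], [0.0, 392.9, 211.8], [0.0, 0.0, 1.0]] [[-0.017, -0.999, 0.045, 472.222], [-1.0, 0.018, 0.024, 82.213], [-0.025, -0.045, -0.999, 1323.714], [0.0, 0.0, 0.0, 1.0]]
side [[458.5, 0.0, 272.8], [0.0, 458.5, 219.0], [0.0, 0.0, 1.0]] [[0.984, -0.111, 0.136, 393.122], [-0.176, -0.632, 0.755, -811.592], [0.002, -0.767, -0.641, 837.251], [0.0, 0.0, 0.0, 1.0]]
0.1
```

View pics/top0.png

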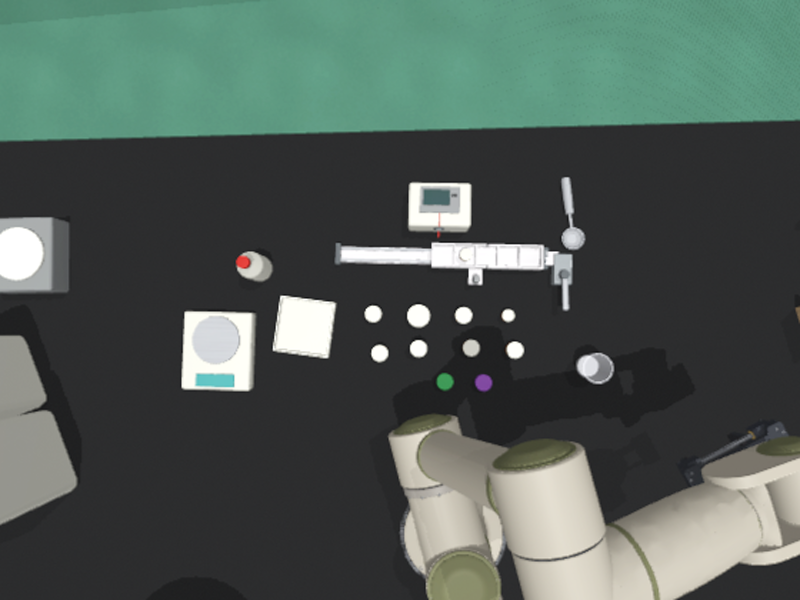

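View pics/side0.png

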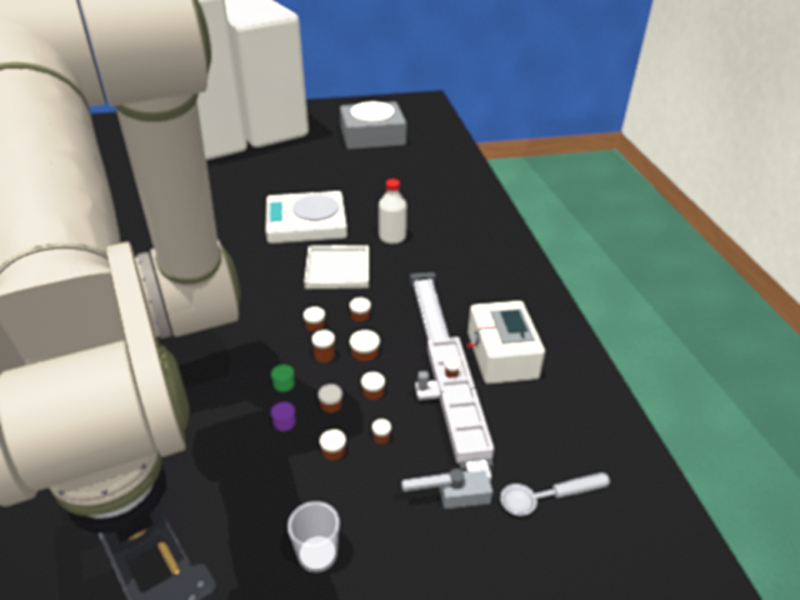

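The top view (800x600 scale) shows white lids at (373,314), (418,316), (463,315), (508,315), (379,353), (418,348), (471,348, greyish because it is shaded) and (515,350). The look-alikes are green (445,382) and purple (484,382). The carrier runs from x=431 to 545 with one jar near (466,254), and the tray is at (304,327). In the side view the jar at (323,345) looks tall, (364,345) wide and (381,430) slim. Next I'll measure blobs in both views and check a close crop.

```bash
cat > h.py <<'E'
from plant import env, camera, camera_info
import cv2,numpy as np
I={n:camera_info(n) for n in("top","side")}
def ray(n,u,v):
    K=I[n]["camera_matrix"];E=I[n]["extrinsics"]
    d=E[:3,:3]@np.linalg.inv(K)@[u,v,1]; return E[:3,3],d/np.linalg.norm(d)
def plane(n,u,v,z):
    o,d=ray(n,u,v); return o+d*(z-o[2])/d[2]
def proj(n,p):
    E=I[n]["extrinsics"];c=E[:3,:3].T@(np.array(p,float)-E[:3,3]);q=I[n]["camera_matrix"]@c;return q[:2]/q[2]
def tri(a,b):
    (o,d),(p,e)=ray("top",*a),ray("side",*b)
    t=np.linalg.lstsq(np.c_[d,-e],p-o,rcond=None)[0]
    x,y=o+d*t[0],p+e*t[1]; return (x+y)/2,np.linalg.norm(x-y)
def blobs(n,im,amin=15,amax=400,vmin=95,smax=70):
    hsv=cv2.cvtColor(im,cv2.COLOR_RGB2HSV)
    m=((hsv[...,2]>vmin)&(hsv[...,1]<smax)).astype(np.uint8)
    k,l,s,c=cv2.connectedComponentsWithStats(m)
    return [(c[i],s[i]) for i in range(1,k) if amin<s[i][4]<amax]
E
cat > a.py <<'E'
from h import *
T,S=np.load("top0.npy"),np.load("side0.npy")
bt=[b for b in blobs("top",T) if 245<b[0][0]<375 and 210<b[0][1]<255]
bs=[b for b in blobs("side",S) if 200<b[0][0]<285 and 200<b[0][1]<325]
for c,s in bt:
    best=min(((tri(c,d)[1]+abs(tri(c,d)[0][2]-35)*.2,d,r) for d,r in bs),key=lambda x:x[0])
    p,g=tri(c,best[1]); w=2*np.sqrt(s[4]/np.pi)*(1323-p[2])/392.9
    print(np.round(c,1),np.round(best[1],1),"xyz",np.round(p,1),"gap",round(g,1),"diam",round(w,1),"wside",best[2][2])
a=cv2.resize(T[150:260,180:410],(800,383),interpolation=cv2.INTER_CUBIC)
b=cv2.resize(S[185:355,265:435],(600,600),interpolation=cv2.INTER_CUBIC)
cv2.imwrite("pics/ct.png",a[...,::-1]);cv2.imwrite("pics/cs.png",b[...,::-1])
E
python3 a.py
```

```text
[292.7 220.7] [254.8 238.3] xyz [502.3  68.4  31. ] gap 3.6 diam 55.2 wside 23
[260.9 219.4] [251.7 213.1] xyz [508.7 173.1  30.7] gap 4.2 diam 41.5 wside 16
[324.1 220.4] [260.6 266.5] xyz [501.6 -34.7  30.4] gap 3.5 diam 41.7 wside 18
[355.5 220.4] [266.6 298.4] xyz [ 499.5 -137.1   31.1] gap 2.8 diam 32.6 wside 14
[292.6 243.7] [225.8 236.5] xyz [427.8  70.3  47.1] gap 3.8 diam 41.1 wside 17
[329.5 243.2] [230.8 275.3] xyz [426.5 -50.7  30.1] gap 3.8 diam 40.5 wside 18
[360.1 244.7] [232.4 307.9] xyz [ 420.  -150.2   30.5] gap 3.1 diam 42.3 wside 20
[265.4 246.9] [219.5 219.6] xyz [418.1 159.7  31.4] gap 4.0 diam 41.6 wside 16
```

View pics/ct.png

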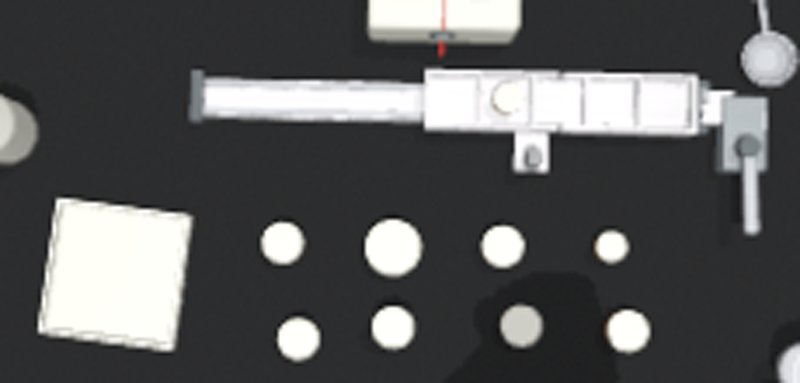

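View pics/cs.png

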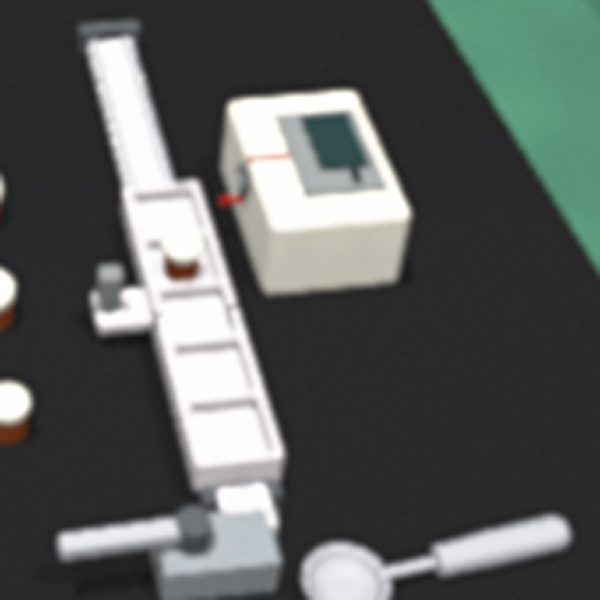

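The crops show five bench standards with clear 38 mm lids, and one small jar in the second pocket from the +y end. The lever is at ct(752,190) with its axis at (747,146), the red pointer tip at ct(442,52), and the knob at ct(533,157). I'll zoom in on the carrier for accurate corners.

```bash
python3 - <<'E'
from h import *
T,S=np.load("top0.npy"),np.load("side0.npy")
print("slim_a",tri((180+510/3.478,150+98/3.478),(265+183/3.53,185+247/3.53)))
a=cv2.resize(T[160:220,296:406],(800,436),interpolation=cv2.INTER_CUBIC)
b=cv2.resize(S[230:360,270:400],(600,600),interpolation=cv2.INTER_CUBIC)
g=lambda a:np.clip((a.astype(float)-60)*1.0/195,0,1)**2*255
cv2.imwrite("pics/zt.png",g(a)[...,::-1]);cv2.imwrite("pics/zs.png",g(b)[...,::-1])
for n,im in(("top",T),("side",S)):
    h=cv2.cvtColor(im,cv2.COLOR_RGB2HSV); m=((h[...,1]>110)&((h[...,0]<6)|(h[...,0]>174))&(h[...,2]>110)).astype(np.uint8)
    k,l,s,c=cv2.connectedComponentsWithStats(m)
    print(n,[(s[i].tolist(),np.round(c[i],1).tolist()) for i in range(1,k) if s[i][4]<60])
for p,n in(((65,317),"tray"),):
    h=(T.min(2)>200).astype(np.uint8); k,l,s,c=cv2.connectedComponentsWithStats(h)
    i=l[228,213]; r=cv2.minAreaRect(np.argwhere(l==i)[:,::-1].astype(np.float32)); print(r, [plane("top",*q,16).round(1) for q in cv2.boxPoints(r)], plane("top",*r[0],16))
E
```

```text
slim_a (array([638.09565609, -43.89924191,  55.15283582]), np.float64(4.860682713319044))
top [([306, 162, 2, 4, 8], [306.5, 163.5])]
side [([327, 240, 6, 3, 12], [329.0, 241.2])]
((212.56997680664062, 228.00997924804688), (38.74945068359375, 38.608036041259766), 8.130102157592773) [array([427.8, 410.4,  16. ]), array([555.3, 391.1,  16. ]), array([534.6, 262.3,  16. ]), array([407.6, 282.1,  16. ])] [481.1788997 336.408281   16.       ][ WARN:0@0.093] global loadsave.cpp:1063 imwrite_ Unsupported depth image for selected encoder is fallbacked to CV_8U.
```

View pics/zt.png

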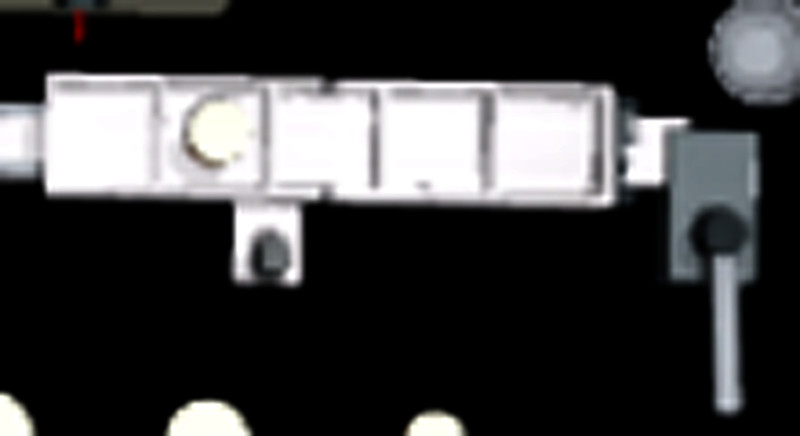

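View pics/zs.png

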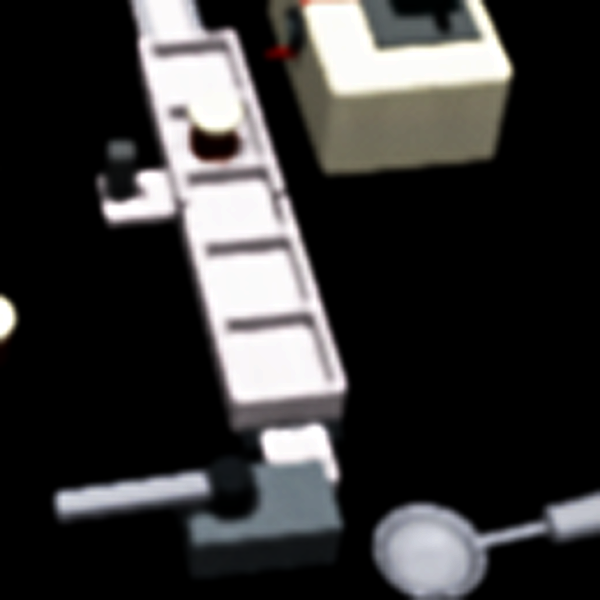

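The zooms show the carrier top corners at zt (46,73), (46,192), (615,85), (615,207) and zs (142,42), (142→236,30), (235,402), (345,385). The index lines are at zt (328,84), (325,195), the knob top at zt (270,258), and the lever end at zt (728,410) with its pivot at (718,231). Next I triangulate these.

```bash
python3 - <<'E'
from h import *
t=lambda x,y:((x+.5)/7.27-.5+296,(y+.5)/7.27-.5+160); s=lambda x,y:((x+.5)/4.615-.5+270,(y+.5)/4.615-.5+230)
pairs=dict(c_farY_nearX=((46,192),(142,42)),c_farY_farX=((46,73),(236,30)),c_nearY_nearX=((615,207),(235,402)),c_nearY_farX=((615,85),(345,385)),
 idxN=((325,195),(182,205)),idxF=((328,84),(284,196)),knob=((270,246),(121,146)),leverend=((728,412),(60,497)),pivot=((718,231),(232,475)),tip=((79,40),(268,55)),slim=((218,130),(216,110)))
for k,(a,b) in pairs.items():
    p,g=tri(t(*a),s(*b)); print(k,p.round(1),"gap",g.round(1),"top@z",plane("top",*t(*a),40).round(1)[:2],"side@40",plane("side",*s(*b),40).round(1)[:2])
E
```

```text
c_farY_nearX [615.9  36.1  40.3] gap 4.7 top@z [613.6  36.4] side@40 [618.4  36.4]
c_farY_farX [669.6  35.   41.8] gap 4.7 top@z [667.5  35.4] side@40 [672.7  36.9]
c_nearY_nearX [ 603.2 -217.7   43.5] gap 3.6 top@z [ 601.8 -218.2] side@40 [ 606.  -215.2]
c_nearY_farX [ 656.9 -218.7   45.5] gap 1.8 top@z [ 656.8 -219.8] side@40 [ 659.7 -214.6]
idxN [610.4 -88.8  40.5] gap 1.3 top@z [609.8 -88.8] side@40 [611.2 -88.5]
idxF [662.1 -91.7  40.4] gap 4.5 top@z [659.9 -91.3] side@40 [664.5 -91.4]
knob [584.9 -61.2  60.5] gap 1.1 top@z [587.2 -63.6] side@40 [589.4 -41.4]
leverend [ 510.8 -262.3   53.6] gap 4.5 top@z [ 509.  -265.7] side@40 [ 515.1 -252.9]
pivot [ 590.5 -261.4   49.5] gap 2.6 top@z [ 590.1 -263.7] side@40 [ 594.2 -254.9]
tip [685.   19.6  34.4] gap 3.8 top@z [682.2  20.2] side@40 [684.9  13.8]
slim [639.1 -40.1  56.7] gap 2.4 top@z [640.1 -41.5] side@40 [645.7 -23.6]
```

```bash
cat >> h.py <<'E'
ya=np.array([12.7,253.7]);ya/=np.linalg.norm(ya);xa=np.array([ya[1],-ya[0]])
MID=np.array([636.3,-91.0]);TRAY=np.array([481.,336.]);ZT=125;G=17
def carr(x,y): return MID+x*xa+y*ya
def rot(c):  # tool down, closing line along c (2-vector)
    c=np.array([*c,0.])/np.linalg.norm(c);z=np.array([0,0,-1.]);return np.c_[np.cross(c,z),c,z]
R=min((rot(xa),rot(-xa)),key=lambda r:-np.trace(r.T@np.array([[-.0,1,0],[1,0,0],[0,0,-1.]])))
def best(p,c):
    o=[(env.inverse_kinematics(p,rot(s*np.array(c))),rot(s*np.array(c))) for s in(1,-1)]
    o=[x for x in o if x[0] is not None]; return min(o,key=lambda x:abs(x[0][5]))[1]
def pick(p,zb,op=54):
    env.command_gripper(op) if abs(env.read_gripper_width()-op)>2 else 0
    env.goto([*p,ZT],R); env.servo_line([*p,zb+G+12],200); env.servo_line([*p,zb+G],80)
    env.command_gripper(10); w=env.read_gripper_width(); env.servo_line([*p,ZT],200); return w,env.read_gripper_width()
def place(p,zb,op=50):
    env.servo_line([*p,ZT],300); env.servo_line([*p,zb+G+20],200); env.servo_line([*p,zb+G+.7],50)
    f=env.read_force(); q=env.read_position(); env.command_gripper(op); env.servo_line([*p,ZT],200); return np.round(f,1),np.round(q,1)
HOME=[-76.284,17.928,85.812,0,76.261,-12.8]
def look(tag):
    env.move_joints(HOME); T,S=camera("top"),camera("side"); np.save(f"{tag}t.npy",T);np.save(f"{tag}s.npy",S)
    return T,S
def lids(T,S,zmax=60):
    bt=[b for b in blobs("top",T,15,300) if 200<b[0][0]<385 and 205<b[0][1]<262]
    bs=[b for b in blobs("side",S,15,400) if 190<b[0][0]<300 and 180<b[0][1]<340]
    out=[]
    for c,s in bt:
        o=min(((tri(c,d)[1]+abs(tri(c,d)[0][2]-35)*.2,*tri(c,d)) for d,r in bs),key=lambda x:x[0])
        d=2*np.sqrt(s[4]/np.pi)*(1323-o[1][2])/392.9; out.append((*o[1].round(1),round(o[2],1),round(d,1)))
    return out
E
python3 - <<'E'
from h import *
print("R",R.round(2).tolist(),env.inverse_kinematics([*carr(0,50),60],R))
for p in(carr(0,50),TRAY,[420,-150],[509,173]): print(env.inverse_kinematics([*p,20],R))
for s in (1,-1): print(s,[np.round(env.inverse_kinematics([*p,60],rot(s*xa)),0) if env.inverse_kinematics([*p,60],rot(s*xa)) is not None else None for p in(carr(0,-100),TRAY)])
E
```

```text
R [[0.05, 1.0, 0.0], [1.0, -0.05, 0.0], [0.0, 0.0, -1.0]] [-1.41458879e+01  4.22383293e+01  7.53009539e+01 -2.54444375e-14
  6.24607168e+01 -1.12801035e+01]
[-1.41458879e+01  4.52851937e+01  7.64454582e+01 -2.54444375e-14
  5.82693482e+01 -1.12801035e+01]
[ 2.35033757e+01  3.98383053e+01  8.71752374e+01 -2.54444375e-14
  5.29864573e+01  2.63691601e+01]
[-3.47697475e+01  2.68639877e+01  1.11982088e+02 -2.54444375e-14
  4.11539242e+01 -3.19039631e+01]
[ 6.27822088e+00  3.51484364e+01  9.62878910e+01 -2.54444375e-14
  4.85636726e+01  9.14400526e+00]
1 [array([-27.,  44.,  71.,  -0.,  64., -24.]), array([24., 36., 86., -0., 58., 26.])]
-1 [array([-27.,  44.,  71.,  -0.,  64., 156.]), array([  24.,   36.,   86.,   -0.,   58., -154.])]
```

```bash
python3 - <<'E'
from h import *
p=np.array([639,-40.5])
print(pick(p,26,50)); print(place(TRAY,5.5)); T,S=look("l1")
for l in lids(T,S): print(l)
a=cv2.resize(T[150:260,180:410],(800,383),interpolation=cv2.INTER_CUBIC);cv2.imwrite("pics/l1.png",a[...,::-1])
print(env.read_time())
E
```

```text
(27.373200473037638, 27.088822994604108)
(array([ 0.9,  0.5, -0.2]), array([481. , 336. ,  23.1]))
(np.float64(502.2), np.float64(68.4), np.float64(30.9), np.float64(3.6), np.float64(55.2))
(np.float64(508.7), np.float64(173.1), np.float64(30.5), np.float64(4.1), np.float64(41.5))
(np.float64(501.5), np.float64(-34.6), np.float64(30.5), np.float64(3.4), np.float64(41.7))
(np.float64(499.5), np.float64(-137.1), np.float64(31.0), np.float64(2.8), np.float64(32.6))
(np.float64(427.8), np.float64(70.3), np.float64(47.1), np.float64(3.8), np.float64(41.1))
(np.float64(426.4), np.float64(-50.6), np.float64(30.0), np.float64(3.7), np.float64(40.3))
(np.float64(420.0), np.float64(-150.2), np.float64(30.7), np.float64(3.1), np.float64(42.3))
(np.float64(418.1), np.float64(159.7), np.float64(31.4), np.float64(4.0), np.float64(41.6))
11.65
```

View pics/l1.png

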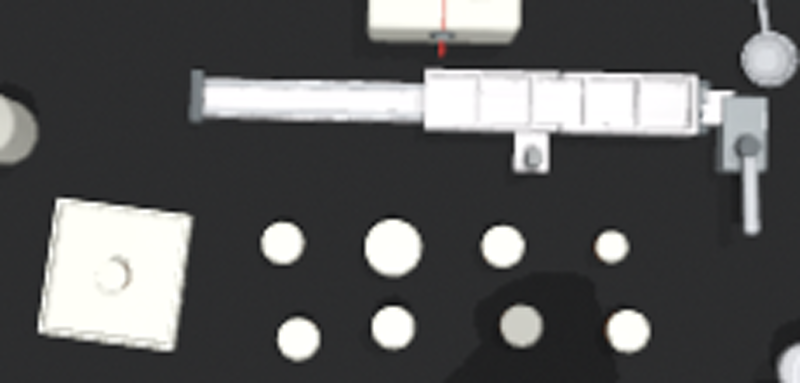

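The slim jar stands near the tray centre at ct(113,275), all five pockets are empty, and the bench jars haven't moved. Now the first standard jar goes to the middle pocket.

```bash
python3 - <<'E'
from h import *
print("slim top@35",plane("top",212.1,228.7,35.5))
print(pick([501.5,-34.7],0)); print(place(carr(0,0),26)); T,S=look("l2")
for l in lids(T,S): print(*l)
a=cv2.resize(T[160:220,296:406],(800,436),interpolation=cv2.INTER_CUBIC); b=cv2.resize(S[230:340,280:390],(436,436),interpolation=cv2.INTER_CUBIC)
g=lambda a:(np.clip((a.astype(float)-60)/195,0,1)**2*255).astype(np.uint8)
a=cv2.resize(a,(364,198));cv2.imwrite("pics/l2.png",g(np.hstack([cv2.copyMakeBorder(a,0,238,0,0,0),b]))[...,::-1])
print(env.read_time())
E
```

```text
slim top@35 [478.8028948  334.19284504  35.5       ]
(37.09191434085819, 37.11803012535069)
(array([-0.6, -0.3, -1.4]), array([636.2, -91. ,  43.4]))
502.2 68.4 31.0 3.5 55.2
508.7 173.1 30.7 4.2 41.5
499.6 -137.1 30.9 3.0 32.6
427.8 70.3 47.1 3.8 41.1
426.5 -50.7 30.1 3.7 40.5
420.0 -150.2 30.6 3.1 42.3
418.1 159.7 31.4 4.0 41.6
20.55
```

View pics/l2.png

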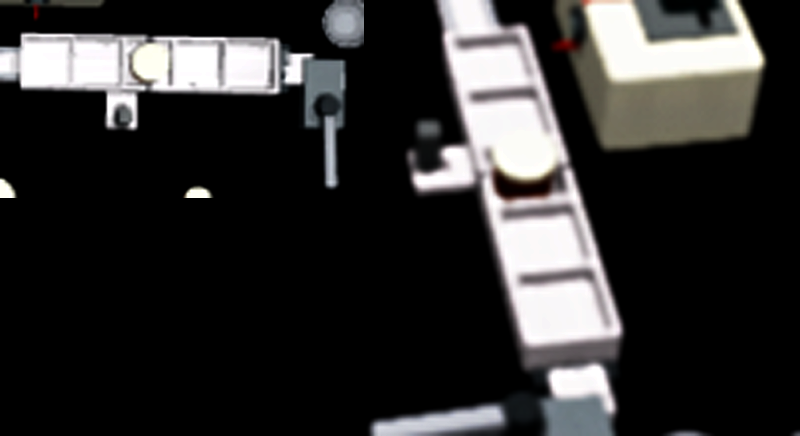

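The first jar sits in the middle pocket: lid at (150,62) in the top inset and (525,158) in the side inset. I'll fill the other four pockets, looking again before each pick so a knocked jar gets noticed.

```bash
cat >> h.py <<'E'
WRONG=[(502,68),(499.5,-137),(428,70)]
def stds(L): return [l for l in L if l[0]<575 and l[1]<240 and abs(l[2]-30.5)<6 and 36<l[4]<47 and min(np.hypot(l[0]-w[0],l[1]-w[1]) for w in WRONG)>30]
E
python3 - <<'E'
from h import *
print("jar in pocket",tri((330.5/7.27-.5+296,136.5/7.27-.5+160),(525.5/3.964-.5+280,158.5/3.964-.5+230)), carr(0,0))
for k,y in enumerate((50,-50)):
    T,S=look(f"m{k}"); s=stds(lids(T,S)); print(len(s),[tuple(map(float,x[:2])) for x in s])
    j=s[0]; print(j[:2],pick(np.array(j[:2],float),0)); print(place(carr(0,y),26))
T,S=look("m9");s=stds(lids(T,S)); print([tuple(map(float,x[:3])) for x in s])
a=cv2.resize(T[150:260,180:410],(800,383),interpolation=cv2.INTER_CUBIC);cv2.imwrite("pics/m9.png",a[...,::-1])
print(env.read_time())
E
```

```text
jar in pocket (array([ 726.66177594, -130.28549967,   86.2782949 ]), np.float64(209.2461398707261)) [636.3 -91. ]
4 [(508.7, 173.1), (426.4, -50.6), (420.0, -150.2), (418.1, 159.7)]
(np.float64(508.7), np.float64(173.1)) (37.01016674979723, 36.81386860005875)
(array([-0.4, -0.3, -0.5]), array([638.7, -41.1,  43.5]))
3 [(426.4, -50.7), (419.9, -150.2), (418.1, 159.7)]
(np.float64(426.4), np.float64(-50.7)) (36.81333215259824, 36.81900323223168)
(array([0.1, 0.4, 0.5]), array([ 633.7, -140.9,   43.5]))
[(420.0, -150.2, 30.7), (418.1, 159.7, 31.4)]
39.775
```

View pics/m9.png

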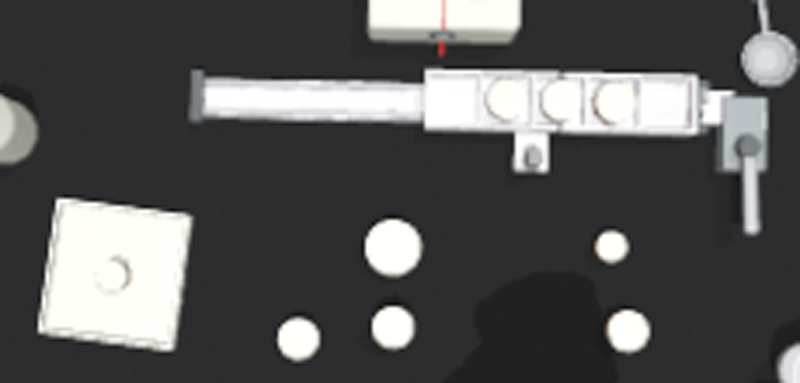

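Three jars sit in pockets at ct (508,100), (561,101) and (615,102). Two remain on the bench, at (298,338) and (628,330).

```bash
python3 - <<'E'
from h import *
for k,y in enumerate((100,-100)):
    T,S=look(f"n{k}"); s=stds(lids(T,S)); print([tuple(map(float,x[:2])) for x in s])
    j=max(s,key=lambda l:l[1]*(1 if y>0 else -1)); print(pick(np.array(j[:2],float),0)); print(place(carr(0,y),26))
T,S=look("n9"); print([tuple(map(float,x)) for x in lids(T,S)])
a=cv2.resize(T[150:260,180:410],(800,383),interpolation=cv2.INTER_CUBIC)
b=cv2.resize(S[180:360,190:415],(800,640),interpolation=cv2.INTER_CUBIC);
cv2.imwrite("pics/n9.png",cv2.resize(np.vstack([a[:217],b]),(560,600))[...,::-1])
print(env.read_time())
E
```

```text
[(420.0, -150.2), (418.1, 159.7)]
(36.631835268779774, 37.03220984441806)
(array([ 0.1, -0.6,  0.4]), array([641.3,   8.9,  43.5]))
[(420.0, -150.2)]
(37.019755031975066, 37.22808442039694)
(array([-0.6,  0. , -0. ]), array([ 631.3, -190.8,   43.5]))
[(502.2, 68.4, 30.9, 3.6, 55.2), (499.5, -137.1, 30.9, 2.8, 32.6), (427.8, 70.3, 46.9, 3.9, 41.1)]
58.6167
```

View pics/n9.png

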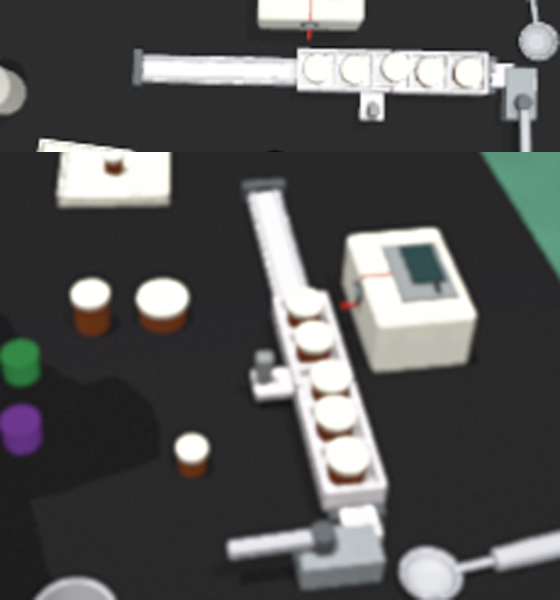

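All five pockets now hold a jar, but the middle one (top (396,67), side (331,377)) looks a few mm off the row, so it may have been knocked. I'll measure each lid's position and height.

```bash
cat >> h.py <<'E'
def clids(T,S,mid):  # lids in the carrier: ivory (low G-B), carrier is pinkish
    out=[]
    for y in(100,50,0,-50,-100):
        e=np.array([*(mid+y*ya),56.]);c=[]
        for n,im in(("top",T),("side",S)):
            u,v=np.round(proj(n,e)).astype(int);r=11
            w=cv2.resize(im[v-r:v+r+1,u-r:u+r+1],None,fx=4,fy=4,interpolation=cv2.INTER_CUBIC).astype(int)
            m=((w[...,1]-w[...,2]>4)&(w.min(2)>150)).astype(np.uint8)
            k,l,s,ce=cv2.connectedComponentsWithStats(cv2.morphologyEx(m,cv2.MORPH_OPEN,np.ones((5,5))))
            if k<2: c.append(None);continue
            i=1+s[1:,4].argmax(); c.append(((ce[i]+.5)/4-.5+[u-r,v-r],s[i][2:].tolist()))
        if None in c: out.append((y,None));continue
        p,g=tri(c[0][0],c[1][0]); d=p[:2]-mid; out.append((y,[round(float(v),1) for v in(d@xa,d@ya,p[2],g)],c[0][1],c[1][1]))
    return out
E
python3 - <<'E'
from h import *
for t in("l2","m9","n9"):
    print(t)
    for r in clids(np.load(t+"t.npy"),np.load(t+"s.npy"),MID): print(r)
T,S=np.load("n9t.npy"),np.load("n9s.npy")
u,v=proj("top",[*MID,56]).astype(int); print(T[v,u],T[v,u+9],T[v+12,u]); u,v=proj("side",[*MID,56]).astype(int)
a=cv2.resize(T[160:200,300:390],(800,356),interpolation=cv2.INTER_CUBIC);b=cv2.resize(S[210:330,280:355],(375,600),interpolation=cv2.INTER_CUBIC)
g=lambda a:(np.clip((a.astype(float)-100)/155,0,1)**2*255).astype(np.uint8)
cv2.imwrite("pics/q.png",g(np.hstack([cv2.copyMakeBorder(cv2.resize(a,(425,189)),0,411,0,0,0),b]))[...,::-1])
E
```

```text
l2
(100, None)
(50, None)
(0, [0.5, 2.1, 40.8, 0.6], [41, 48, 1200], [67, 32, 633])
(-50, None)
(-100, None)
m9
(100, None)
(50, [0.6, 53.5, 40.5, 0.7], [39, 49, 1100], [63, 29, 593])
(0, [0.9, 2.0, 40.6, 0.5], [42, 49, 1182], [67, 29, 616])
(-50, [2.0, -49.1, 41.5, 3.1], [41, 37, 1113], [69, 36, 673])
(-100, [-2.0, -66.6, 53.2, 0.3], [4, 21, 77], [27, 5, 119])
n9
(100, [1.2, 105.3, 39.5, 1.3], [35, 48, 699], [62, 27, 585])
(50, [-3.2, 59.8, 33.9, 10.3], [28, 38, 349], [63, 29, 596])
(0, [8.4, -3.5, 37.9, 3.7], [47, 50, 968], [67, 48, 876])
(-50, [3.1, -48.8, 41.2, 5.0], [40, 32, 859], [69, 35, 666])
(-100, [2.7, -102.0, 42.2, 2.0], [42, 39, 984], [69, 27, 638])
[255 255 251] [214 211 212] [40 40 41]
```

View pics/q.png

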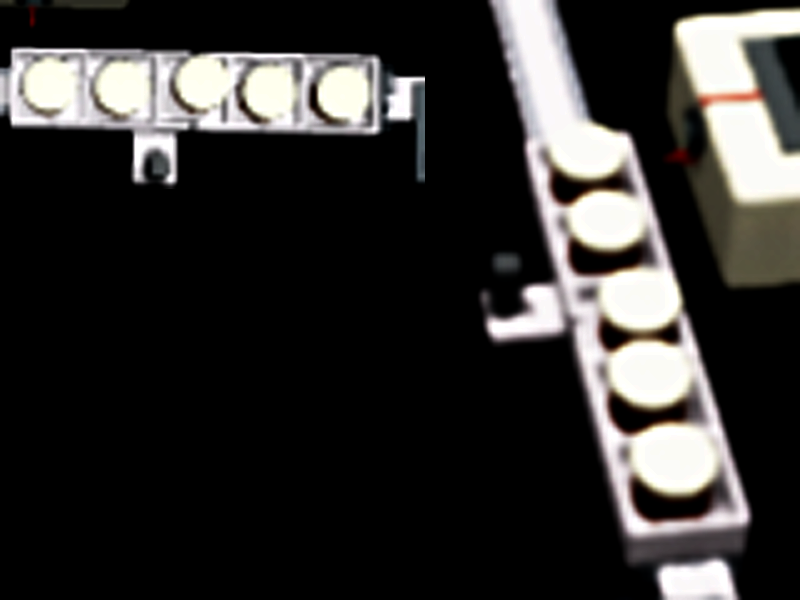

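The middle lid sits at (200,83) in the top inset, against about (195,90) expected, so it has shifted about 5 mm. I'll triangulate all five from these centres.

```bash
python3 - <<'E'
from h import *
for a,b in zip([(47,85),(121,87),(200,83),(269,93),(342,94)],[(587,152),(606,220),(640,298),(649,375),(674,460)]):
    p,g=tri(((a[0]+.5)/4.722-.5+300,(a[1]+.5)/4.722-.5+160),((b[0]-425+.5)/5-.5+280,(b[1]+.5)/5-.5+210))
    d=p[:2]-MID; print(np.round([d@xa,d@ya,p[2],g],1))
E
```

```text
[ -1.  102.4  54.3   3.4]
[-1.2 51.8 55.5  2.9]
[ 3.6 -2.  55.8  4. ]
[ -2.  -49.3  55.2   3.6]
[ -1.4 -99.   54.9   3.2]
```

The middle jar is still seated: its lid is at 55.8 mm and x is +5 mm from the others, within tolerance. Next I swing the lever open with loosely closed fingers around the bar.

```bash
cat >> h.py <<'E'
PIV=np.array([590.5,-261.4])
def lev(th,r=60):
    c,s=np.cos(th),np.sin(th);d=np.array([[c,-s],[s,c]])@(-xa);return PIV+r*d,np.array([d[1],-d[0]])
def levrot(th):
    a=rot(lev(th)[1]);b=rot(-lev(th)[1]);c=rot(np.array([0,1.]));q=env.inverse_kinematics([*lev(th)[0],90],a);q2=env.inverse_kinematics([*lev(th)[0],90],b)
    return min([(q,a),(q2,b)],key=lambda x:999 if x[0] is None else abs(x[0][5]-20))[1]
def swing(t0,t1,n=12,z=31,lim=12):
    p,_=lev(t0); R0=levrot(t0); env.command_gripper(44)
    env.goto([*p,ZT],R0); env.servo_line([*p,z+25],200); env.servo_line([*p,z],60); env.command_gripper(20); print("w",env.read_gripper_width(),env.read_force().round(1))
    for t in np.linspace(t0,t1,n+1)[1:]:
        p,_=lev(t);A=R0 if t==t0 else None
        q=(t-t0);c,s=np.cos(q),np.sin(q);Rt=np.array([[c,-s,0],[s,c,0],[0,0,1]])@R0
        env.servo_line([*p,z],60,Rt); f=env.read_force(); print(round(float(t),2),np.round(f,1),end=" | ")
        if np.linalg.norm(f[:2])>lim: break
    print("joints",np.round(env.read_joints(),0)); env.command_gripper(44); env.servo_line([*p,ZT],150); return t
E
python3 - <<'E'
from h import *
for t in(0.04,1.2): print(np.round(env.inverse_kinematics([*lev(t)[0],31],levrot(t)),0),levrot(t).round(2).tolist(),lev(t)[0])
swing(0.04,1.2); T,S=look("s1")
a=cv2.resize(T[160:220,296:406],(800,436),interpolation=cv2.INTER_CUBIC);cv2.imwrite("pics/s1.png",a[...,::-1]);print(env.read_time())
E
```

```text
[-38.  39.  86.  -0.  55.  53.] [[1.0, -0.01, 0.0], [-0.01, -1.0, 0.0], [0.0, 0.0, -1.0]] [ 530.50301041 -260.79896767]
[-40.  45.  74.  -0.  60. -15.] [[0.41, 0.91, 0.0], [0.91, -0.41, 0.0], [0.0, 0.0, -1.0]] [ 565.9898021  -316.16541061]
w 19.993317911687924 [-0.6 -0.2 -0.1]
0.14 [ 0.1 -0.5  0.4] | 0.23 [ 0.2 -0.4  0.9] | 0.33 [-1.2  0.8  0.1] | 0.43 [-0.3  0.1  0.1] | 0.52 [ 0.6  0.1 -0.6] | 0.62 [ 0.6 -0.7  0.5] | 0.72 [-0.3  0.2 -0.5] | 0.81 [ 0.4  0.6 -1. ] | 0.91 [-0.5 -0.6  0.3] | 1.01 [-0.2 -1.1  0.4] | 1.1 [0.1 1.3 0.1] | 1.2 [-0.1  0.2 -0.4] | joints [-40.  45.  74.   0.  60. -15.]
67.7583
```

View pics/s1.png

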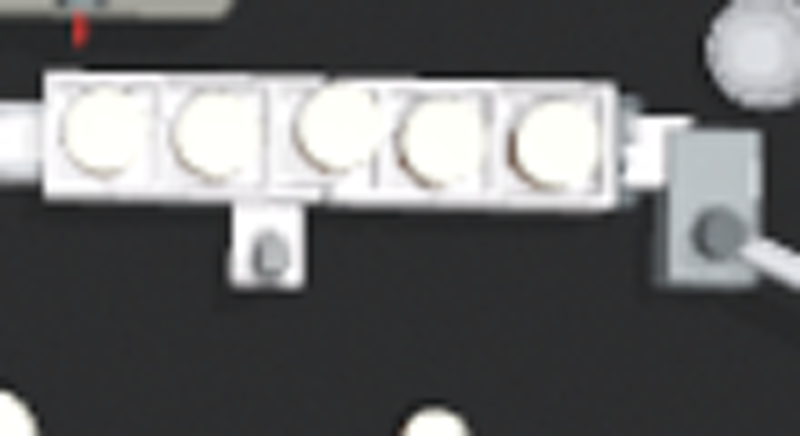

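The lever now stands roughly 1.05 rad open. I'll push it closer to its stop, then pinch the knob and slide the carrier.

```bash
cat >> h.py <<'E'
def slide(k,d,op=40,z=38):
    Rk=best([*k,z],ya); env.command_gripper(op); env.goto([*k,ZT],Rk); env.servo_line([*k,z+30],200); env.servo_line([*k,z],60)
    env.command_gripper(8); print("w",env.read_gripper_width(),env.read_force().round(1))
    e=k+d*ya; env.servo_line([*e,z],40); env.hold(.3); print(env.read_force().round(1),env.read_position().round(1))
    env.command_gripper(op); env.servo_line([*e,ZT],150); return e
E
python3 - <<'E'
from h import *
swing(1.05,1.32,n=6)
e=slide(np.array([583.5,-61.5]),112.9); print(e); T,S=look("s2")
a=cv2.resize(T[160:220,280:390],(800,436),interpolation=cv2.INTER_CUBIC);b=cv2.resize(S[210:330,280:355],(375,600),interpolation=cv2.INTER_CUBIC)
cv2.imwrite("pics/s2.png",np.hstack([cv2.copyMakeBorder(cv2.resize(a,(425,232)),0,368,0,0,0),b])[...,::-1]);print(env.read_time())
E
```

```text
w 20.170712387301943 [ 1. -2.  0.]
1.09 [ 0.2 -0.2 -0.9] | 1.14 [ 0.8 -0.3 -0.1] | 1.19 [-0.2 -0.3 -0.1] | 1.23 [ 0.  -0.2  0.2] | 1.28 [-2.1  1.2 -0.1] | 1.32 [-14.2   7.    7.1] | joints [-39.  46.  73.  -0.  61. -22.]
w 13.814379298592735 [-1.2 -0.8  1.3]
[-6. -2.  8.] [588.5  51.8  38.2]
[589.14460718  51.25880635]
84.1
```

View pics/s2.png

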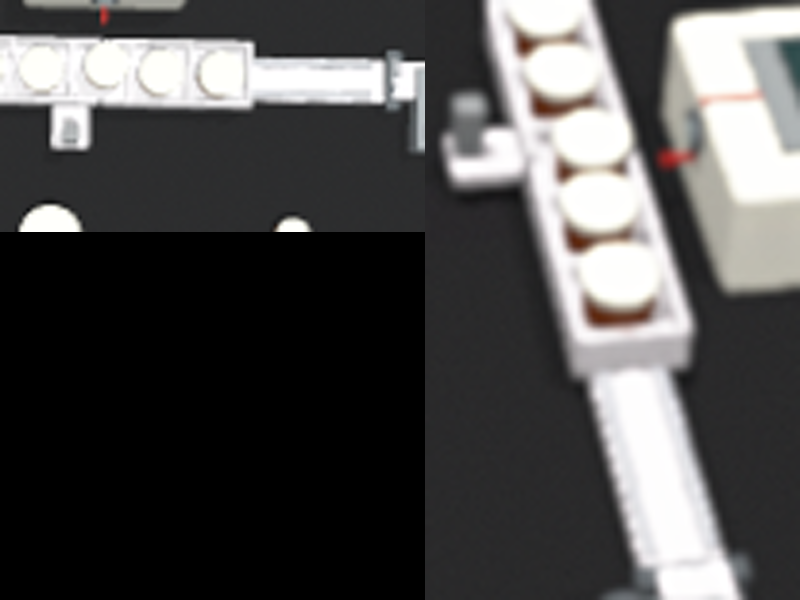

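The carrier now stands with its middle close to the red pointer (top (104,15), side index line near (632,137), tip (663,160)), and the jars are still in place. Now I measure the index lines and pointer numerically with sub-pixel profiles.

```bash
cat >> h.py <<'E'
def prof(n,im,mid,x,z,ys):
    P=np.array([proj(n,[*(mid+x*xa+y*ya),z]) for y in ys],np.float32)
    g=im.astype(np.float32).mean(2); return cv2.remap(g,P[None,:,0],P[None,:,1],cv2.INTER_CUBIC)[0]
def index(n,im,mid):
    ys=np.arange(-16,16.1,.5);r=[]
    for x in(-27,-25,-23,23,25,27):
        p=prof(n,im,mid,x,40,ys);b=np.median(p);w=np.clip(b-p-8,0,None);i=w.argmax()
        m=abs(ys-ys[i])<6;r.append((x,round(float(w.max())),round(float((w*m*ys).sum()/max((w*m).sum(),1e-6)),1)))
    return r
def end(n,im,mid):
    ys=np.arange(-145,-110,.5);r=[]
    for x in(-24,24):
        p=prof(n,im,mid,x,40,ys);h=(p.max()+p.min())/2;r.append(round(float(ys[np.argmax(p>h)]),1))
    return r
E
python3 - <<'E'
from h import *
M2=MID+113.5*ya
for tag,t,s,m in(("before","n9t","n9s",MID),("after","s2t","s2s",M2)):
    T,S=np.load(t+".npy"),np.load(s+".npy")
    for n,im in(("top",T),("side",S)):
        print(tag,n,"idx",index(n,im,m),"end",end(n,im,m))
        if tag=="after":
            f=im.astype(int);red=f[...,0]-f[...,1:].max(2)
            u,v=proj(n,[685,19.6,32]).astype(int);print(red[v-5:v+6,u-8:u+9])
            print(u-8,v-5)
E
```

```text
before top idx [(-27, 51, 0.5), (-25, 44, 0.5), (-23, 19, 1.0), (23, 27, 1.4), (25, 64, -0.2), (27, 46, -1.3)] end [-130.5, -127.5]
before side idx [(-27, 8, -5.8), (-25, 28, 1.2), (-23, 20, 2.5), (23, 75, -8.9), (25, 17, -5.6), (27, 12, 0.7)] end [-137.5, -135.0]
after top idx [(-27, 34, 0.9), (-25, 18, 0.7), (-23, 0, 0.0), (23, 52, 1.1), (25, 57, -0.1), (27, 17, -4.5)] end [-127.5, -127.0]
[[ -1   0  -1   0   0  -1  -3  -5  -4  -1  -2  -3  -2   0   0  -1   0]
 [  0   0   0   0   0  -1  -5  -9 -10 -10 -10  -9  -2   0   1   0   1]
 [  0   0   0   0  -1  -1  -2  -3  36  22   0  -2  -1   0   0   0   1]
 [ -1  -1  -1   0  -1   0  -1   0  91  66  10   0   0   0   0   0   0]
 [ -1  -2  -2  -2  -1  -1  -2  -1 115  89  25  -1  -2  -2  -1  -1  -1]
 [ -2  -2  -2  -1  -2  -1  -1  -1 121  97  26  -1  -2  -1  -1  -2  -1]
 [ -1  -2  -2  -2  -2  -1  -2  -1 100  72   8  -1   0  -1  -2  -2  -2]
 [ -1  -2  -2   0  -2  -1  -2  -2  44  23  -2  -2  -2  -1  -2  -1  -1]
 [ -2  -2  -2  -1  -1  -1  -2  -2  -2  -2  -1  -2  -1  -2  -2  -1  -1]
 [ -1  -2  -2  -1  -1  -1  -1  -3  -1  -1  -1  -1  -2  -1  -1  -2 
[... 306 characters left out ...]
  1  -1  -1  -2  -2  -1   0   0   1   0  -3  -5  -5]
 [  0   0   2   3   1   0  -2  -2   6  21  27  22  17  15  12   6   1]
 [  0   2   5   4   1   0  -3   2  26  63  79  77  66  57  51  37  13]
 [  2   7   7   4   3   1  -2   4  42  86 114 116 103  89  75  50  20]
 [ 10  12   9   2   2   2  -2   2  37  79 102 103  81  55  40  29  13]
 [ 21  18   9   1   2   2  -1  -1  17  44  56  54  30  12  10   7   4]
 [ 20  17   9   1   2   2   1  -2   1  10  13  10   2   0   1   2   2]
 [  6  10   5   2   2   3   2  -1  -1  -2  -2  -2  -1  -1   1   2   3]
 [  0   1   1   2   1   2   2   1  -1  -2  -1  -2  -1   1   1   2   2]
 [  0   0   0   0   2   2   3   2   0  -1  -1  -1  -2   1   1   3   2]]
318 237
```

```bash
python3 - <<'E'
from h import *
for n,q in(("top",(306.6,166)),("side",(326.7,241.3))):
    p=plane(n,*q,32); print(n,p.round(1),"along",((p[:2]-MID)@ya).round(1))
print(tri((306.6,166),(326.7,241.3)))
E
```

```text
top [680.4  19.3  32. ] along 112.4
side [685.6  23.3  32. ] along 116.6
(array([681.8938905 ,  19.13763007,  36.05336286]), np.float64(4.270634210702129))
```

```bash
python3 - <<'E'
from h import *
for n,t in(("top","s2t"),("side","s2s")):
    f=np.load(t+".npy").astype(int);red=f[...,0]-f[...,1:].max(2)
    for x in np.arange(22,46,4.):
        ys=np.arange(-14,14.1,.5);P=np.array([proj(n,[*(MID+(112.5+y)*ya+(48+x)*xa),76]) for y in ys],np.float32)
        p=cv2.remap(red.astype(np.float32),P[None,:,0],P[None,:,1],cv2.INTER_LINEAR)[0];w=np.clip(p-8,0,None)
        if w.sum()>20: print(n,x,round(float(112.5+(w*ys).sum()/w.sum()),1),round(float(w.max())))
E
```

```text
top 22.0 113.7 32
top 26.0 113.8 34
top 30.0 113.9 38
top 34.0 114.0 40
top 38.0 114.2 36
side 22.0 111.1 24
side 26.0 110.8 28
side 30.0 110.5 34
side 34.0 110.1 34
side 38.0 110.5 30
side 42.0 111.4 20
```

The two views disagree by 1–2 mm on either side, with the carrier at 114.2 and the pointer at about 113.3±2. That's well within the 5 mm tolerance, so I'll tighten the lever.

```bash
cat > t.py <<'E'
from h import *
p,_=lev(1.2)
swing(1.2,-0.10,n=16,lim=10); T,S=look("s3")
print("index after",index("top",T,MID+113.5*ya)); print([tuple(map(float,x)) for x in lids(T,S)])
a=cv2.resize(T[160:250,200:410],(525,225),interpolation=cv2.INTER_CUBIC);b=cv2.resize(S[180:360,270:385],(268,420),interpolation=cv2.INTER_CUBIC)
c=cv2.resize(T[165:215,345:395],(525,195)[:1]*1+(195,) if 0 else (195,195),interpolation=cv2.INTER_CUBIC)
L=np.vstack([a,cv2.copyMakeBorder(c,0,0,0,330,0)]);cv2.imwrite("pics/s3.png",np.hstack([L,b])[...,::-1]);print(env.read_time())
E
python3 t.py
```

```text
w 19.727906929466155 [ 0.1 -0.  -0.9]
1.12 [0.4 0.9 0. ] | 1.04 [-0.1 -0.8 -0.8] | 0.96 [-0.4  0.6 -0.4] | 0.88 [ 1.1 -0.  -0.4] | 0.79 [ 0.1 -0.3 -0.2] | 0.71 [-0.2 -0.1  0.6] | 0.63 [-0.7 -0.3 -0.4] | 0.55 [0.8 0.2 0. ] | 0.47 [-0.  -0.3  0.1] | 0.39 [ 0.3 -0.3 -0.2] | 0.31 [-0.2  0.7 -0.5] | 0.22 [-0.6  0.3 -0.1] | 0.14 [-0.1  0.4 -0.2] | 0.06 [-0.1  0.2  0.1] | -0.02 [0.5 1.2 0.3] | -0.1 [ -0.9 -17.3  -5.2] | joints [-37.  39.  87.  -0.  54.  62.]
index after [(-27, 34, 0.9), (-25, 18, 0.7), (-23, 0, 0.0), (23, 53, 1.1), (25, 58, -0.1), (27, 15, -4.4)]
[(502.3, 68.4, 31.0, 3.6, 55.2), (499.5, -137.1, 30.9, 2.8, 32.6), (427.8, 70.3, 46.9, 3.9, 41.1)]
94.2333
```

View pics/s3.png

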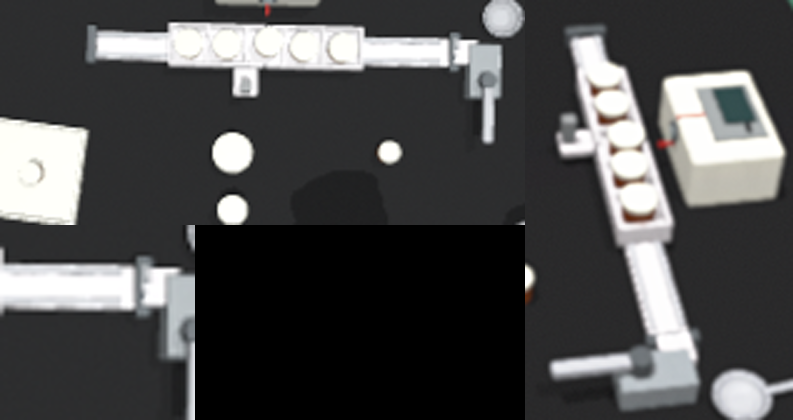

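The lever is back at its tight stop (contact force 17 N), the five jars stand in the carrier at the pointer, and the slim jar is in the tray. The bench jars are unmoved and the arm is clear.

```bash
python3 -c "
from plant import env
print(env.close_job())"
```

```text
the job is handed in; nothing more can be done
None
```

The job is handed in, with no verdict shown: all five standard jars are in the carrier and the slim jar is in the tray. The carrier is within about 2 mm of the pointer by camera estimate, the lever was pushed back to its tight stop, and it took about 94 s.

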